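# Charge a drying chamber through its slotted cover

### The job

One of the two charging boats holds a white milling ball: lift that boat by its upright handle, lower it level through the slot in the drying chamber's cover plate, and tip it inside so that the ball rolls out into the chamber. Do not touch the chamber or the slot's edges with the boat. Then draw the boat out and stand it upright on the bench again, clear of the chamber; leave the empty boat alone.

Things in the scene. Friction and masses are not known exactly. Their poses are not given: they have to be found in the camera images.
- boat: The loaded charging boat: dark steel trough 64 long (x), 30 wide (y), 26 mm high with an upright handle, 90 g; origin at the middle of its flat underside, z up the handle. The V floor rises 15 degrees to both open ends: the ball stays in while it is level within 10 degrees and rolls out when turned about its y axis by 30 or more. Stands on the bench, turned up to 0.4 rad; ends alike.
- boat_grip (a point): Middle of the boat's grey square grip (16 x 16 mm, 55 mm tall), on the boat's z axis 156 mm above its underside. Below it an 8 mm round stem runs down to z = 62 mm, and from there a wire fork, 32 mm wide (y) and 5 mm thick, to the trough's side walls. Axes as the boat's.
- spare_boat: The empty charging boat, the same in shape, size and axes, with no ball in it; not to be used. The two boats stand left and right of the chamber, either one on the left.
- ball: White ceramic milling ball, 20 mm in diameter, about 20 g, lying loose in the middle of the loaded boat's trough. Origin: its centre.
- chamber: Drying chamber, a fixed grey box 205 long (x), 124 wide (y), 115 mm high, with a flat aluminium cover plate 4 mm thick. Origin: middle of its underside, on the bench; x along its length, z up, turned up to 0.35 rad. Inside it is empty: 191 x 110 mm, floor at z = 10 mm. Stand the boat on the bench 150 mm or more from its middle.
- slot (a point): Middle of the slot through the cover, at the cover's top, 115 mm above the bench; axes as the chamber's. Slot 104 long (x), 58 mm wide (y). The boat goes in with its x along the slot, either way round. With its underside 75 mm below this point it has room to tip 35 degrees about its y axis, either way, if it turns about this point, so that the handle stays clear of the slot's ends.
There are look-alikes about, which are no part of the job. Leave any purple look-alike of the boat alone.

How it is judged:
By the outcome, as a careful person would: the job done as asked, in the order asked, and still so for the second after the job is handed in, with the robot touching nothing.
It also fails if it takes over 64 s, if anything falls off the work surface, if the arm or the gripper's body presses on something with over 40 N, if the wrist force passes 120 N, or if a joint passes its speed limit or range.

### The arm

A 7-joint arm with a two-finger parallel gripper is mounted at the origin on a cart in front of the work surface, level with it; the furniture and walls round the work are solid. World frame = base frame: x ahead of the robot, y to its left, z up, the work surface at z = 0. Lengths are in mm, angles in degrees, forces in N, time in s.
With the tool pointing down it reaches from about 425 to 800 mm from the base axis. Payload 8.3 kg.
Tool frame: the origin (TCP) lies midway between the tips of the shut fingers; the grasp point (between the pads) lies 19 mm behind it; y points along the fingers, x is the direction in which the jaws open and shut, and the axes are right-handed (so a half turn about y gives the same grasp; the last joint's range is limited). The gripper opens to 85 mm and grips with 20 to 120 N. Pads are 22 mm wide; open, the fingers measure 114 mm over their backs; the gripper's body (76 mm by 85 mm) begins 54 mm behind the grasp point. The pads swing forward as they close: fully open they stand 13 mm farther back than shut.
Start: joints at [65.266, 21.967, 0.94, 78.501, -0.361, 79.538, -2.664], TCP at [225.345, -582.943, 231.279] pointing down, gripper open.
Joint ranges: [-169.22, 169.22], [-14.56, 117.87], [-87.37, 89.26], [10.42, 133.3], [-82.24, 262.24], [0.94, 117.77], [-172.7, 172.7]. Speed limits (degrees/s): [136.94, 136.94, 172.46, 172.46, 180, 180, 180].

### API

Orientations are given as a 3x3 rotation matrix whose columns are the frame's x, y, z axes.
In Python, from cell import sense, imaging, manip gives the robot as it stands.
- The arm moves only by the shell command python3 -m inch 'ROWS' [FORCE]. ROWS is text: rows parted by semicolons, each of 5 numbers parted by spaces: the shift along the tool's x, y, z in m, then the turn about the tool's y in rad, then the opening, from 0 (shut) to 1 (fully open). A call has 1 to 12 rows; each row shifts and turns the commanded pose from where the row before left it, along the tool's axes as they then stand; what a row does not reach is not made up. A row lasts 1/10 s, in which the tool goes at most 50 mm and 8.59 degrees, less where a joint would pass 70% of its speed; a pose out of reach is approached as far as the arm can. A call is refused whole if a number of a shift passes 0.05 or a number of a turn 0.15, either way. A call with a gripper value outside its range is refused whole. The fingers move at their own pace and stop on an object; FORCE is the grip in N (left out, the last holds). Time passes only in rows, so rows that do not move let the fingers close. It gives the time, the measured TCP pose, the force and the opening at its end, in the units of the state.
- sense(): the state, without advancing time (a new reading comes with each control period).
- imaging.capture(name): name is "scene" or "top"; returns a dict with "color" (480x640x3 uint8, blue, green, red), "fx", "fy", "cx", "cy" (pixels), "k1" (the pictures are not rectified: a ray, as slopes to the right and down, at radius r is drawn at 1 + k1 r^2 times it, then the intrinsics apply), "position" and "rotation" of the camera in the world. Camera axes: x right, y down, z forward; pixel columns grow to the right and rows downward; lengths in mm; the calibration is good to about 2 mm. A picture is of the moment at which its call begins. There is no depth.
- manip.hand_in(): hands the job in, once; it reports no verdict.
The state is a dict: "t": time; "joint_positions": joint angles; "joint_velocities": joint speeds; "effort": joint torques, N m; "ee_pos": TCP position; "orientation": TCP orientation; "wrist_force": force on the tool from outside, world axes, zero at the start; "wrist_torque": the same for the moment, N m; "width": finger opening in mm.
Only numpy, scipy, OpenCV 4.12 (cv2) and the standard library are available. Lean on these libraries where they do the work, as an engineer would, in place of code of your own. Each camera call takes 0.05 s, during which the arm holds its last target.

## Working session

There is one attempt and no reset: what is moved stays moved. The work goes in short steps, Python scripts to look and compute and a shell command to move; the robot and the scene stay as the last step left them, time stands still between calls to the robot, and variables do not carry over. Pictures are saved under pics/ and viewed, and the job is handed in when it is done.

```bash
mkdir -p pics; ls
python3 - <<'E'
from cell import sense, imaging, manip
import cv2
s=sense()
for k,v in s.items(): print(k,v)
for n in("scene","top"):
    c=imaging.capture(n); cv2.imwrite(f"pics/{n}0.png",c["color"])
    print(n,{k:v for k,v in c.items() if k!="color"})
E
```

```text
pics
t 0.0
joint_positions [65.26550229 22.01454928  0.93609879 78.56085999 -0.36100448 79.5376838
 -2.66341877]
joint_velocities [-0.05521668  0.06195844  0.01918395 -0.01962761  0.05042808  0.01755298
  0.04740921]
effort [ 6.07380807e-04 -6.27589560e+01  8.44919756e-01 -3.71820796e+01
  1.65384903e-02  1.39620967e-02 -1.05404854e-05]
ee_pos [ 225.18361865 -582.49123848  230.28976715]
orientation [[ 3.60598315e-01 -7.12543235e-04  9.32720938e-01]
 [-9.32719223e-01  1.78851820e-03  3.60599018e-01]
 [-1.92513077e-03 -9.99998147e-01 -1.96661225e-05]]
wrist_force [-0.07485538 -0.15078249  0.19265529]
wrist_torque [-0.00581751 -0.00155396  0.00108909]
width 85.24222264800859
scene {'fx': 619.1226104234449, 'fy': 619.1226104234449, 'cx': 317.3449651071872, 'cy': 240.28552062832918, 'k1': -0.09127530774099456, 'position': array([-456.6883234 ,  715.65883822,  981.23138077]), 'rotation': array([[-0.60524961, -0.47681578,  0.63743205],
       [-0.79595586,  0.37384497, -0.47612415],
       [-0.01127726, -0.79554174, -0.60579384]])}
top {'fx': 442.8971671670404, 'fy': 442.8971671670404, 'cx': 318.2662735667485, 'cy': 238.8302654570915, 'k1': -0.10306463900050206, 'position': array([415.98606712,   4.55046194, 956.34055298]), 'rotation': array([[-0.00885807, -0.99846995,  0.05458283],
       [-0.99992976,  0.00927444,  0.00737965],
       [-0.00787458, -0.05451363, -0.99848198]])}
```

View pics/scene0.png

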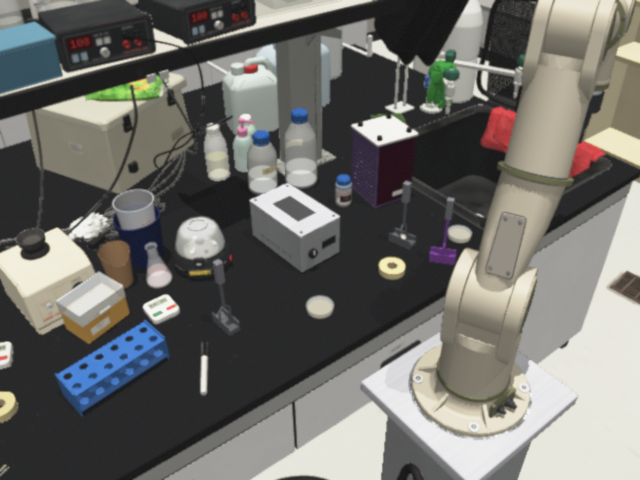

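View pics/top0.png

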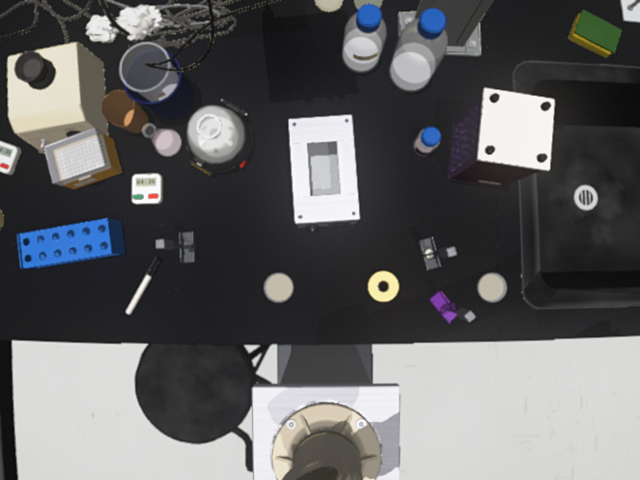

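```bash
python3 -m inch '0 0 0 0.1 1'; python3 -c "
from cell import sense
s=sense();print(s['orientation'],s['joint_positions'],s['ee_pos'])"
```

```text
t: 0.2
ee_pos: [225.2, -582.6, 230.6]
orientation: [[0.265, -0.0, 0.964], [-0.964, 0.001, 0.265], [-0.001, -1.0, -0.0]]
wrist_force: [0.0, 0.5, -0.5]
width: 85.3
[[ 2.65095968e-01 -4.59898485e-04  9.64221923e-01]
 [-9.64221024e-01  1.31973424e-03  2.65096350e-01]
 [-1.39443409e-03 -9.99999023e-01 -9.35875635e-05]] [64.63033193 21.9899076   1.82324409 78.57803842 -0.70051812 79.52272926
 -8.1779633 ] [ 225.18016943 -582.64585437  230.5631704 ]
```

Run:
```python
import cv2,numpy as np
s=cv2.imread("pics/scene0.png");t=cv2.imread("pics/top0.png")
f=lambda im,x,y,w,h,k:cv2.resize(im[y:y+h,x:x+w],(w*k,h*k),interpolation=cv2.INTER_CUBIC)
a=np.vstack([np.hstack([f(s,190,250,65,85,6)[:480,:390],f(s,375,170,65,80,6)[:480,:390]])])
cv2.imwrite("pics/z1.png",a)
b=np.hstack([f(t,150,220,60,50,6),f(t,405,225,60,50,6)]);cv2.imwrite("pics/z2.png",b)
cv2.imwrite("pics/z3.png",f(t,275,100,100,140,4))
```

```text
(no output)
```

View pics/z1.png

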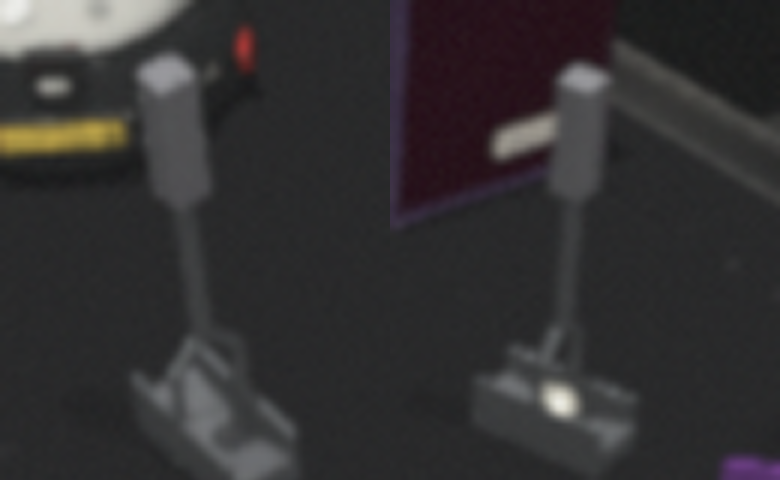

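View pics/z2.png

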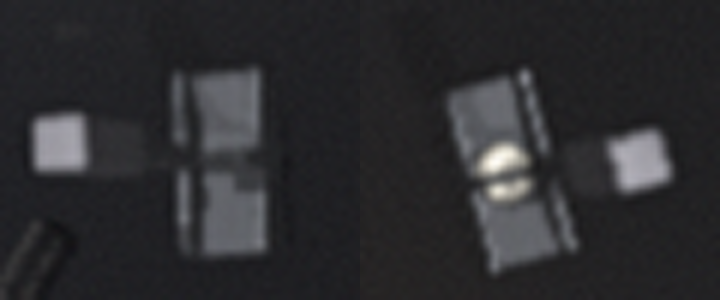

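View pics/z3.png

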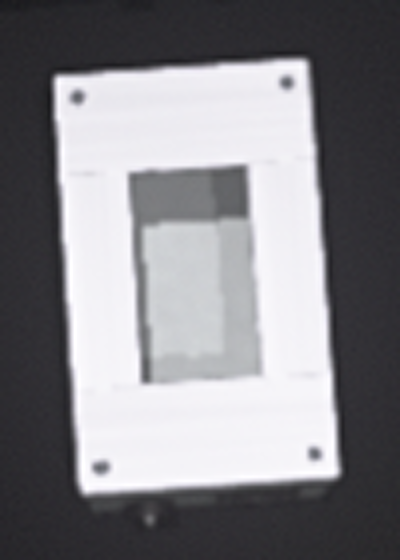

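```bash
cat > h.py <<'E'
import numpy as np,cv2
from cell import imaging,sense
def ray(c,u,v):
    K=np.array([[c["fx"],0,c["cx"]],[0,c["fy"],c["cy"]],[0,0,1]])
    p=cv2.undistortPoints(np.array([[[u,v]]],float),K,np.array([c["k1"],0,0,0.]))[0,0]
    return np.array(c["rotation"])@np.array([p[0],p[1],1])
def onz(c,u,v,z):
    d=ray(c,u,v);o=np.array(c["position"]);return o+d*(z-o[2])/d[2]
def proj(c,P):
    p=np.array(c["rotation"]).T@(np.array(P,float)-c["position"]);x,y=p[:2]/p[2];r=x*x+y*y
    k=1+c["k1"]*r;return c["fx"]*x*k+c["cx"],c["fy"]*y*k+c["cy"]
def blob(img,lo,hi,box,i=0):
    x,y,w,h=box;m=cv2.inRange(img[y:y+h,x:x+w],np.array(lo),np.array(hi))
    cs=sorted(cv2.findContours(m,cv2.RETR_EXTERNAL,cv2.CHAIN_APPROX_NONE)[0],key=cv2.contourArea)[::-1]
    c=cs[i];return c+np.array([[x,y]])
E
python3 - <<'E'
from h import *
t=imaging.capture("top");im=t["color"]
b=blob(im,(190,)*3,(255,)*3,(275,105,100,125)); r=cv2.minAreaRect(b);print(r)
P=np.array([onz(t,*q,115)[:2] for q in cv2.boxPoints(r)]);print(P.round(1),P.mean(0))
P=P.astype(np.float32);rr=cv2.minAreaRect(P);print("cover",rr)
# slot
sl=cv2.inRange(im[135:205,300:350],(0,)*3,(195,)*3)
cs=max(cv2.findContours(sl,0,1)[0],key=cv2.contourArea)+np.array([[300,135]])
P=np.array([onz(t,*q[0],115)[:2] for q in cs],np.float32);print("slot",cv2.minAreaRect(P))
# grip top
for nm,box in(("R",(440,240,25,25)),):
    g=blob(im,(110,)*3,(255,)*3,box);m=cv2.minAreaRect(g);print(nm,m)
    P=np.array([onz(t,*q[0],183.5)[:2] for q in g],np.float32);print(cv2.minAreaRect(P),P.mean(0))
    M=cv2.moments(g);print("cent",onz(t,M['m10']/M['m00'],M['m01']/M['m00'],183.5))
g=blob(im,(120,)*3,(255,)*3,(415,235,25,40));M=cv2.moments(g);u,v=M['m10']/M['m00'],M['m01']/M['m00'];print("ball px",u,v,cv2.contourArea(g),onz(t,u,v,17))
g=blob(im,(60,)*3,(255,)*3,(412,232,34,45));P=np.array([onz(t,*q[0],26)[:2] for q in g],np.float32);print("trough",cv2.minAreaRect(P),cv2.minAreaRect(g))
s=imaging.capture("scene");im=s["color"]
g=blob(im,(85,)*3,(255,)*3,(398,176,16,12));M=cv2.moments(g);u,v=M['m10']/M['m00'],M['m01']/M['m00'];print("scene grip",u,v,cv2.contourArea(g),onz(s,u,v,183.5))
g=blob(im,(130,)*3,(255,)*3,(460-65,228,14,16));M=cv2.moments(g);u,v=M['m10']/M['m00'],M['m01']/M['m00'];print("scene ball",u,v,cv2.contourArea(g),onz(s,u,v,17))
E
```

```text
((323.41278076171875, 168.75027465820312), (104.37419128417969, 64.28559875488281), 86.00909423828125)
[[696.5  68.2]
 [704.1 -56.8]
 [500.  -67.5]
 [492.5  54.9]] [ 5.98264733e+02 -2.92107711e-01]
cover ((598.271240234375, -0.4942169189453125), (204.3880157470703, 125.25830841064453), 3.476818799972534)
slot ((598.6754760742188, 0.5090274810791016), (103.90874481201172, 58.07990264892578), 2.486506938934326)
R ((450.95001220703125, 251.35000610351562), (8.22192096710205, 7.905693531036377), 71.56504821777344)
((434.0379943847656, -222.73495483398438), (14.424842834472656, 14.156279563903809), 17.42372703552246) [ 433.8369  -222.88525]
cent [ 433.91925838 -222.93456835  183.5       ]
ball px 428.1166666666666 250.9833333333333 20.0 [ 439.23081463 -222.32372946   17.        ]
trough ((434.7882080078125, -223.04884338378906), (66.40792083740234, 32.49226379394531), 14.281702041625977) ((429.5, 252.99998474121094), (31.486379623413086, 15.173101425170898), 74.74488067626953)
scene grip 406.96 183.25333333333333 25.0 [ 430.20840941 -219.86555617  183.5       ]
scene ball 402.94252873563215 236.28735632183907 14.5 [ 434.6596262  -227.07325287   17.        ]
```

```bash
python3 -m inch '0 -0.05 0 0 1;0 -0.05 0 0 1;0 -0.05 0 0 1;0 -0.05 0 0 1;0 -0.05 0 0 1;0 -0.05 0 0 1;0 -0.05 0 0 1;0 -0.05 0 0 1'; python3 -c "
from cell import sense
s=sense();print(s['orientation'],s['joint_positions'].round(1),s['ee_pos'])"
```

```text
t: 1.1
ee_pos: [213.9, -553.9, 565.0]
orientation: [[0.266, 0.03, 0.963], [-0.96, -0.081, 0.268], [0.086, -0.996, 0.007]]
wrist_force: [0.1, -0.3, 0.1]
width: 85.7
[[ 0.26639839  0.03035652  0.96338486]
 [-0.95998205 -0.08124696  0.26801754]
 [ 0.08640817 -0.99623161  0.00749766]] [ 58.7  22.6  14.7  35.3  -6.6 117.7  -5.7] [ 213.92659741 -553.91939622  564.95460229]
```

```bash
cat > st.py <<'E'
from cell import sense
import numpy as np
s=sense();R=np.array(s['orientation']);print(round(s['t'],2),np.array(s['ee_pos']).round(1),np.array(s['joint_positions']).round(1),"w",round(s['width'],1),"F",np.array(s['wrist_force']).round(1));print(R.round(3).tolist(),"tilt",np.degrees(np.arccos(-R[2,1])).round(1))
E
python3 -m inch '0 -0.05 0 0 1;0 -0.05 0 0 1;0 -0.05 0 0 1;0 -0.05 0 0 1' >/dev/null; python3 st.py;  python3 -m inch '0 0.05 0 0 1;0 0.05 0 0 1;0 0.05 0 0 1'>/dev/null; python3 st.py
```

```text
1.5 [ 192.2 -497.5  648. ] [ 52.2  13.   21.   36.8  -6.1 117.7  -5.7] w 86.0 F [ 0.1 -0.2 -0.3]
[[0.259, 0.082, 0.962], [-0.939, -0.211, 0.271], [0.225, -0.974, 0.022]] tilt 13.1
1.8 [ 204.8 -529.2  500.5] [48.2  5.6 19.4 66.4 -1.6 95.2 -7.4] w 85.5 F [ 0.7 -1.1  0.7]
[[0.26, 0.083, 0.962], [-0.939, -0.211, 0.271], [0.226, -0.974, 0.023]] tilt 13.1
```

```bash
cat > fk.py <<'E'
import numpy as np, itertools
from scipy.spatial.transform import Rotation as Ro
from scipy.optimize import least_squares
Q=[[65.2655,22.01455,.9361,78.56086,-.361,79.53768,-2.66342],[64.63033193,21.9899076,1.82324409,78.57803842,-0.70051812,79.52272926,-8.1779633],[58.7,22.6,14.7,35.3,-6.6,117.7,-5.7],[52.2,13.,21.,36.8,-6.1,117.7,-5.7],[48.2,5.6,19.4,66.4,-1.6,95.2,-7.4]]
P=[[225.18,-582.49,230.29],[225.18,-582.646,230.563],[213.93,-553.92,564.95],[192.2,-497.5,648.],[204.8,-529.2,500.5]]
X=[[.3606,-.9327,-.0019],[.2651,-.9642,-.0014],[.2664,-.96,.0864],[.259,-.939,.225],[.26,-.939,.226]]
Y=[[0,0.0018,-1],[0,.0013,-1],[.03036,-.08125,-.99623],[.082,-.211,-.974],[.083,-.211,-.974]]
def fk(q,p,s):
    c,d,h,a,b,l,o1,o2=p; r=np.radians(q)
    z=lambda t:Ro.from_euler('z',t); y=lambda t:Ro.from_euler('y',t)
    R=z(s[0]*r[0]+c)*y(r[1]); pos=np.array([0,0,h])
    R=R*z(s[1]*r[2]); pos=pos+R.apply([o1,0,a])
    R=R*y(r[3])*z(s[2]*r[4]); pos=pos+R.apply([o2,0,b])
    R=R*y(r[5]); R=R*z(s[3]*r[6]+d); pos=pos+R.apply([0,0,l])
    M=R.as_matrix() # tool y = M z ; tool x = M x
    return pos,M[:,0],M[:,2]
if __name__=="__main__":
    best=[]
    for s in itertools.product([1,-1],repeat=4):
        def f(p):
            e=[]
            for q,P_,x,yy in zip(Q,P,X,Y):
                a=fk(q,p,s); e+=list(a[0]-P_)+list(200*(a[1]-x))+list(200*(a[2]-yy))
            return np.array(e)
        for c0,d0 in itertools.product([-2.3,0.8],[0,1.57,3.1,-1.57]):
            r=least_squares(f,[c0,d0,340,400,400,250,0,0]); best.append((r.cost,s,r.x.round(4).tolist()))
    best.sort(key=lambda t:t[0])
    for b in best[:4]: print(b)
E
python3 fk.py
```

```text
(np.float64(9.874319540703418), (-1, -1, -1, -1), [-0.0512, 3.0911, 263.4244, 432.0504, 462.072, 342.3988, 10.243, 2.9738])
(np.float64(9.87431954070853), (-1, -1, -1, -1), [-0.0512, -3.1921, 263.4244, 432.0504, 462.072, 342.3988, 10.243, 2.9738])
(np.float64(9.874319540718908), (-1, -1, -1, -1), [-0.0512, -3.1921, 263.4243, 432.0503, 462.072, 342.3987, 10.243, 2.9738])
(np.float64(9.874319540766592), (-1, -1, -1, -1), [-0.0512, 3.0911, 263.4244, 432.0504, 462.072, 342.399, 10.2429, 2.9738])
```

```bash
cat > ik.py <<'E'
from fk import *
p=[-0.0512,3.0911,263.4244,432.05,462.07,342.4,10.243,2.974];S=(-1,)*4
lo=np.array([-169.22,-14.56,-87.37,10.42,-82.24,.94,-172.7]);hi=np.array([169.22,117.87,89.26,133.3,262.24,117.77,172.7])
def axes(al,az,sx,th=0):
    al,az=np.radians([al,az]); y=np.array([np.sin(al)*np.cos(az),np.sin(al)*np.sin(az),-np.cos(al)])
    x=sx*np.array([-np.sin(az),np.cos(az),0]); x=Ro.from_rotvec(y*np.radians(th)).apply(x); return x,y
def ik(pos,x,y,q0):
    def f(q):
        a=fk(q,p,S); return np.concatenate([a[0]-pos,300*(a[1]-x),300*(a[2]-y),0.02*(q-q0)])
    r=least_squares(f,np.clip(q0,lo+.1,hi-.1),bounds=(lo+1,hi-1)); return r.x,np.abs(f(r.x)[:9]).max()
if __name__=="__main__":
    q0=np.array([48.2,5.6,19.4,66.4,-1.6,95.2,-7.4])
    for al in(50,60,66):
      for sx,dj in((1,83),(-1,-97)):
        g=np.array([434,-223,160.]);x,y=axes(al,-87,sx)
        qa=q0.copy();qa[6]=dj
        q1,e1=ik(g+19*y+[0,0,100],x,y,qa);q1,e=ik(g+19*y,x,y,q1);print(al,sx,"pick",q1.round(0),round(e,1))
        s=np.array([598.5,0,115.]);g2=s+[0,0,85.]
        q2,e=ik(g2+19*y+[0,0,150],x,y,q1);q2,e=ik(g2+19*y,x,y,q2);print("   slot",q2.round(0),round(e,1))
        for th in(45,-45):
            x3,y3=axes(al,-87,sx,th); R=Ro.from_rotvec(y*np.radians(th)); g3=s+R.apply([0,0,85.])
            q3,e=ik(g3+19*y,x3,y,q2);print("   tip",th,q3.round(0),round(e,1),R.apply([0,0,1]).round(2))
E
python3 ik.py
```

```text
50 1 pick [  8.  11. -16. 123.  61.  66. -41.] 0.0
   slot [-10.  32. -22.  88.  55.  92. -42.] 0.0
   tip 45 [-15.  28. -18.  95.  51.  89. -90.] 0.0 [-0.55  0.12  0.83]
   tip -45 [ -8.  40. -26.  79.  59.  95.   4.] 0.0 [0.53 0.17 0.83]
50 -1 pick [  99.  -14.  -86.  121.   25.   50. -172.] 57.8
   slot [  82.  -14.  -86.  108.   15.   62. -172.] 95.9
   tip 45 [  90.  -14.  -80.  125.  -23.   27. -172.] 187.3 [-0.55  0.12  0.83]
   tip -45 [  68.  -14.  -86.  116.   36.   60. -159.] 139.5 [0.53 0.17 0.83]
60 1 pick [  3.  16. -15. 124.  69.  74. -52.] 0.0
   slot [-14.  37. -20.  87.  62.  98. -46.] 0.0
   tip 45 [-19.  33. -16.  95.  58.  95. -96.] 0.0 [-0.62  0.09  0.78]
   tip -45 [-13.  45. -23.  77.  66. 100.   1.] 0.0 [0.6  0.16 0.78]
60 -1 pick [  98.  -14.  -86.  121.   30.   51. -172.] 83.8
   slot [  80.  -14.  -86.  108.   21.   64. -172.] 103.0
   tip 45 [  87.  -14.  -79.  132.  -24.   13. -172.] 197.3 [-0.62  0.09  0.78]
   tip -45 [  66.  -14.  -86.  118.   44.   62. -164.] 151.2 [0.6  0.16 0.78]
66 1 pick [ -1.  20. -13. 125.  73.  78. -57.] 0.0
   slot [-16.  40. -19.  87.  65. 101. -48.] 0.0
   tip 45 [-21.  36. -15.  95.  61.  98. -98.] 0.0 [-0.65  0.07  0.76]
   tip -45 [-15.  48. -21.  76.  70. 103.  -0.] 0.0 [0.64 0.14 0.76]
66 -1 pick [  97.  -14.  -86.  120.   33.   52. -172.] 104.1
   slot [  79.  -14.  -86.  108.   25.   65. -172.] 117.3
   tip 45 [  87.  -14.  -79.  132.  -21.   11. -172.] 204.5 [-0.65  0.07  0.76]
   tip -45 [  64.  -14.  -86.  120.   49.   64. -166.] 157.5 [0.64 0.14 0.76]
```

```bash
python3 -m inch '0 0 -0.045 0 1;0 0 -0.045 0 1;0 0 -0.045 0 1;0 0 -0.045 0 1' >/dev/null; python3 st.py;  python3 -m inch '0 0 0 -0.143 1;0 0 0 -0.143 1;0 0 0 -0.143 1;0 0 0 -0.143 1;0 0 0 -0.143 1;0 0 0 -0.143 1;0 0 0 -0.143 1;0 0 0 -0.143 1;0 0 0 -0.143 1;0 0 0 -0.143 1;0 0 0 -0.143 1;0 0 0 0 1'>/dev/null; python3 st.py
```

```text
2.2 [  29.6 -577.6  497.5] [62.6  8.  28.8 64.8 -8.7 96.  14.5] w 85.3 F [-0.2  0.1 -0.5]
[[0.26, 0.082, 0.962], [-0.939, -0.21, 0.271], [0.224, -0.974, 0.022]] tilt 13.0
3.4 [  31.3 -577.6  497.4] [ 67.8   7.8  22.1  64.6  -7.5  95.9 103.7] w 85.4 F [0.7 0.9 0.5]
[[0.961, 0.081, -0.263], [0.274, -0.209, 0.939], [0.021, -0.974, -0.223]] tilt 13.0
```

```bash
python3 -m inch '0 -0.05 -0.01 0 1;0 -0.05 -0.01 0 1;0 -0.05 -0.01 0 1;0 -0.05 -0.01 0 1;0 -0.05 -0.01 0 1;0 -0.05 -0.01 0 1;0 -0.05 -0.01 0 1;0 -0.05 -0.01 0 1;0 -0.05 -0.01 0 1;0 -0.05 -0.01 0 1' >/dev/null; python3 st.py
```

```text
4.4 [  25.3 -483.9  763.1] [ 77.3   6.8  12.8  28.4  -7.9 117.7  99.6] w 85.2 F [ 0.1 -0.5  0.2]
[[0.966, 0.098, -0.24], [0.258, -0.451, 0.855], [-0.025, -0.887, -0.461]] tilt 27.5
```

```bash
python3 -m inch '0 -0.045 -0.025 0 1;0 -0.045 -0.025 0 1;0 -0.045 -0.025 0 1;0 -0.045 -0.025 0 1;0 -0.04 -0.03 0 1;0 -0.04 -0.03 0 1;0 -0.04 -0.03 0 1;0 -0.04 -0.03 0 1;0 -0.04 -0.03 0 1;0 -0.04 -0.03 0 1;0 -0.04 -0.03 0 1;0 -0.04 -0.03 0 1' >/dev/null; python3 st.py
```

```text
5.6 [  48.8 -401.5  926. ] [ 37.6   4.2  71.2  10.5 -27.6 117.7  97.5] w 85.5 F [ 0.6  0.  -0.1]
[[0.972, 0.131, -0.195], [0.225, -0.754, 0.617], [-0.066, -0.644, -0.762]] tilt 49.9
```

```bash
python3 -m inch '0.01 -0.035 0.03 0 1;0.01 -0.035 0.03 0 1;0.01 -0.035 0.03 0 1;0.01 -0.035 0.03 0 1;0.01 -0.035 0.03 0 1;0.01 -0.035 0.03 0 1' >/dev/null; python3 st.py
```

```text
6.2 [  18.9 -314.7  910.1] [ 75.3  -8.6   7.9  22.7  -4.8 117.7  92.5] w 85.2 F [-2.4 -0.2  0.4]
[[0.974, 0.175, -0.146], [0.228, -0.726, 0.649], [0.008, -0.665, -0.747]] tilt 48.3
```

```bash
python3 -m inch '0 -0.033 -0.037 0 1;0 -0.033 -0.037 0 1;0 -0.033 -0.037 0 1;0 -0.033 -0.037 0 1' >/dev/null; python3 st.py
```

```text
6.6 [  18.3 -317.   959.9] [ 84.4  -4.    7.9  11.1 -12.7 117.7  92.5] w 85.2 F [-0.5 -0.5  0.3]
[[0.979, 0.167, -0.113], [0.201, -0.806, 0.556], [0.001, -0.568, -0.823]] tilt 55.4
```

```bash
cat > path.py <<'E'
from ik import *
from cell import sense
s=sense();R=np.array(s['orientation']);x,y=R[:,0],R[:,1];q=np.array(s['joint_positions']);P=np.array(s['ee_pos'])
a=fk(q,p,S);print("model err",(a[0]-P).round(1),np.linalg.norm(a[2]-y).round(3))
g=np.array([434.2,-222.8,160.])
W=[P,(200,-250,700),(350,-140,450),g+19*y-110*y,g+19*y]
def go(A,B,q,n=8):
    for k in range(1,n+1):
        qn,e=ik(A+(B-A)*k/n,x,y,q);
        if k in(n//2,n): print((A+(B-A)*k/n).round(0),qn.round(0),round(e,1),"dq",np.abs(qn-q).max().round(0))
        q=qn
    return q
for A,B in zip(W,W[1:]): q=go(np.array(A,float),np.array(B,float),q)
sl=np.array([598.5,0,115.]); up=g+19*y+[0,0,150]; q=go(W[-1],up,q); A=sl+[0,0,235]+19*y;q=go(up,A,q);B=sl+[0,0,85]+19*y;q=go(A,B,q)
for sg in(1,-1):
    qq=q
    for th in range(0,46,5):
        Rr=Ro.from_rotvec(y*np.radians(sg*th)); qq,e=ik(sl+Rr.apply([0,0,85])+19*y,Rr.apply(x),y,qq)
    print(sg,qq.round(0),e)
for nm,w in zip("1234",W[1:]): print(nm,np.array(w).round(0),"tool",(R.T@(np.array(w)-P)).round(0))
E
python3 path.py
```

```text
model err [12.9 -1.9 -1. ] 0.042Traceback (most recent call last):
  File "path.py", line 13, in <module>
    for A,B in zip(W,W[1:]): q=go(np.array(A,float),np.array(B,float),q)
                               ~~^^^^^^^^^^^^^^^^^^^^^^^^^^^^^^^^^^^^^^^
  File "path.py", line 9, in go
    qn,e=ik(A+(B-A)*k/n,x,y,q);
         ~~^^^^^^^^^^^^^^^^^^^
  File "ik.py", line 10, in ik
    r=least_squares(f,np.clip(q0,lo+.1,hi-.1),bounds=(lo+1,hi-1)); return r.x,np.abs(f(r.x)[:9]).max()
    return func(*args, **kwargs)
    raise ValueError("Initial guess is outside of provided bounds")
ValueError: Initial guess is outside of provided bounds
```

```bash
sed -i 's/lo+1,hi-1/lo,hi/' ik.py; python3 path.py
```

```text
model err [12.9 -1.9 -1. ] 0.042
[ 109. -284.  830.] [ 25. -15.  -0.  39.  40. 116.  67.] 40.7 dq 17.0
[ 200. -250.  700.] [ -1. -15.  -0.  62.  51. 115.  38.] 58.7 dq 7.0
[ 275. -195.  575.] [-20. -15.  -0.  90.  56. 110.   6.] 69.8 dq 8.0
[ 350. -140.  450.] [-28. -15.  -0. 110.  54. 100. -15.] 20.9 dq 4.0
[ 385. -145.  331.] [-26. -12.   1. 122.  54.  87. -26.] 0.0 dq 3.0
[ 419. -149.  212.] [-25.   2.   2. 127.  58.  75. -39.] 0.0 dq 4.0
[ 428. -194.  180.] [-21.   5.   5. 129.  62.  67. -41.] 0.0 dq 2.0
[ 437. -238.  149.] [-17.   9.   9. 130.  68.  60. -44.] 0.0 dq 2.0
[ 437. -238.  224.] [-18.   0.   9. 126.  64.  66. -32.] 0.0 dq 3.0
[ 437. -238.  299.] [-18.  -6.   8. 121.  60.  72. -22.] 0.0 dq 2.0
[ 520. -127.  319.] [-24.   7.   3. 106.  55.  82. -25.] 0.0 dq 4.0
[602. -15. 339.] [-28.  20.  -0.  86.  53.  92. -24.] 0.0 dq 6.0
[602. -15. 264.] [-28.  24.  -0.  91.  53.  87. -31.] 0.0 dq 2.0
[602. -15. 189.] [-29.  29.  -0.  94.  54.  82. -38.] 0.0 dq 2.0
1 [-34.  25.   4. 102.  52.  80. -87.] 0.0003595935862743538
-1 [-25.  36.  -5.  86.  56.  85.   8.] 0.00028300967716832215
1 [ 200 -250  700] tool [191. 124. 231.]
2 [ 350 -140  450] tool [360. 202. 481.]
3 [ 419. -149.  212.] tool [425. 356. 664.]
4 [ 437. -238.  149.] tool [425. 466. 664.]
```

```bash
sed -i 's/^W=.*/W=[P,(150,-480,850),(380,-420,600),(480,-260,400),g+19*y-110*y,g+19*y]/; s/"1234"/"12345"/' path.py; python3 path.py
```

```text
model err [12.9 -1.9 -1. ] 0.042
[  84. -399.  905.] [ 85. -13.  -4.  39.  -5.  98.  89.] 0.0 dq 4.0
[ 150. -480.  850.] [ 85. -11. -14.  50.   1.  85.  83.] 0.0 dq 3.0
[ 265. -450.  725.] [ 37. -15.  -0.  71.  31.  79.  55.] 8.9 dq 6.0
[ 380. -420.  600.] [ 24. -14.  -2.  90.  44.  71.  31.] 0.0 dq 6.0
[ 430. -340.  500.] [ 21. -13. -12. 101.  50.  71.  12.] 0.0 dq 5.0
[ 480. -260.  400.] [ 17.  -5. -21. 107.  55.  74.  -7.] 0.0 dq 5.0
[ 450. -205.  306.] [ 13.  -4. -26. 119.  57.  74. -22.] 0.0 dq 4.0
[ 419. -149.  212.] [  8.   2. -31. 127.  58.  75. -40.] 0.0 dq 5.0
[ 428. -194.  180.] [ 11.   5. -28. 129.  64.  70. -42.] 0.0 dq 2.0
[ 437. -238.  149.] [ 14.   9. -24. 130.  71.  65. -45.] 0.0 dq 2.0
[ 437. -238.  224.] [ 15.   0. -24. 126.  64.  66. -32.] 0.0 dq 3.0
[ 437. -238.  299.] [ 15.  -6. -23. 121.  58.  69. -20.] 0.0 dq 3.0
[ 520. -127.  319.] [  7.   7. -30. 106.  59.  85. -27.] 0.0 dq 4.0
[602. -15. 339.] [ -4.  23. -32.  86.  63.  99. -29.] 0.0 dq 6.0
[602. -15. 264.] [ -4.  27. -32.  91.  64.  95. -36.] 0.0 dq 2.0
[602. -15. 189.] [ -5.  32. -31.  94.  66.  92. -43.] 0.0 dq 2.0
1 [ -9.  28. -28. 102.  62.  89. -93.] 0.00034346195554313397
-1 [ -6.  40. -33.  86.  70.  95.   2.] 0.00027879883521819693
1 [ 150 -480  850] tool [ 96. 216. -15.]
2 [ 380 -420  600] tool [333. 348. 198.]
3 [ 480 -260  400] tool [463. 349. 440.]
4 [ 419. -149.  212.] tool [425. 356. 664.]
5 [ 437. -238.  149.] tool [425. 466. 664.]
```

```bash
python3 -m inch '0.016 0.036 -0.002 0 1;0.016 0.036 -0.002 0 1;0.016 0.036 -0.002 0 1;0.016 0.036 -0.002 0 1;0.016 0.036 -0.002 0 1;0.016 0.036 -0.002 0 1;0.02 0.02 0 0 1;0.02 0.02 0 0 1;0.02 0.02 0 0 1' >/dev/null; python3 st.py
cat > to.py <<'E'
import sys
from cell import sense
import numpy as np
s=sense();R=np.array(s['orientation']);P=np.array(s['ee_pos'])
print("tool shift",(R.T@(np.array(eval(sys.argv[1]),float)-P)).round(1))
E
python3 to.py 400,-430,560
```

```text
7.5 [ 225.2 -507.2  815.5] [ 85.   -8.  -27.1  53.8  13.5  80.6  73.3] w 85.4 F [-0.2  0.2  0.5]
[[0.975, 0.184, -0.121], [0.22, -0.801, 0.557], [0.006, -0.57, -0.822]] tilt 55.3
tool shift [186.1 115.9 231.8]
```

```bash
python3 -m inch '0.027 0.017 0.033 0 1;0.027 0.017 0.033 0 1;0.027 0.017 0.033 0 1;0.027 0.017 0.033 0 1;0.027 0.017 0.033 0 1;0.027 0.017 0.033 0 1;0.027 0.016 0.033 0 1' >/dev/null; python3 st.py; python3 to.py 480,-260,400
```

```text
8.2 [ 397.8 -432.6  566.1] [ 59.6 -12.7 -31.6  91.7  37.2  64.1  33. ] w 85.3 F [ 0.8 -0.2  0.8]
[[0.975, 0.186, -0.12], [0.221, -0.8, 0.558], [0.007, -0.571, -0.821]] tilt 55.2
tool shift [117.2 -28.1 222.8]
```

```bash
python3 -m inch '0.02 -0.005 0.037 0 1;0.02 -0.005 0.037 0 1;0.02 -0.005 0.037 0 1;0.02 -0.005 0.037 0 1;0.02 -0.005 0.037 0 1;0.017 -0.003 0.037 0 1' >/dev/null; python3 st.py; python3 to.py 420,-148,225
python3 - <<'E'
from h import *
for n in("scene","top"): cv2.imwrite(f"pics/{n}1.png",imaging.capture(n)["color"])
E
```

```text
8.8 [ 479.1 -260.7  401.9] [ 53.5  -5.  -57.  105.4  52.8  74.3  -5.2] w 85.5 F [ 0.6 -1.  -1.3]
[[0.975, 0.185, -0.119], [0.22, -0.801, 0.556], [0.008, -0.569, -0.822]] tilt 55.3
tool shift [-34.2  -0.6 215.2]
```

View pics/scene1.png

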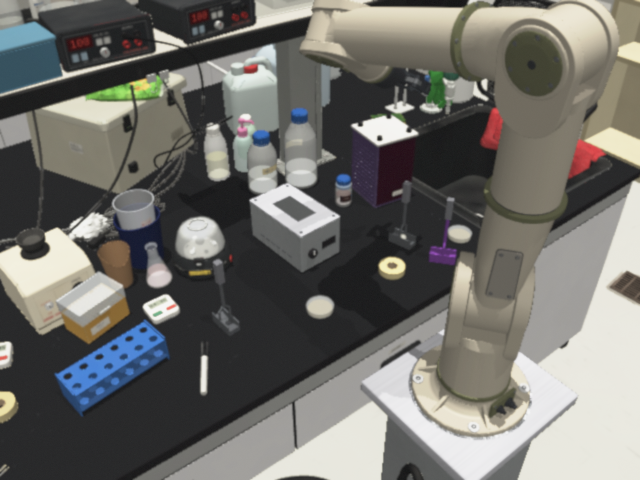

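```bash
python3 -m inch '-0.006 0 0.037 0 1;-0.006 0 0.037 0 1;-0.006 0 0.037 0 1;-0.006 0 0.037 0 1;-0.006 0 0.037 0 1;-0.006 0 0.035 0 1' >/dev/null; python3 st.py; python3 to.py 417,-150,212;python3 to.py 437.5,-238,150
python3 - <<'E'
from h import *
for n in("scene","top"): cv2.imwrite(f"pics/{n}2.png",imaging.capture(n)["color"])
E
```

```text
9.5 [ 416.7 -147.9  221.2] [ 41.5   8.7 -70.3 124.1  60.3  84.7 -42.1] w 85.5 F [ 0.2 -0.5 -0.1]
[[0.976, 0.184, -0.118], [0.218, -0.802, 0.556], [0.008, -0.569, -0.822]] tilt 55.3
tool shift [-0.3  7.   6.4]
tool shift [1.000e-01 1.165e+02 6.000e+00]
```

View pics/scene2.png

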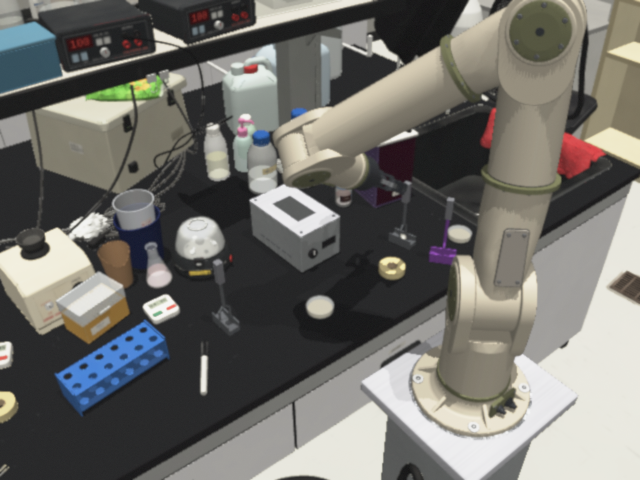

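View pics/top2.png

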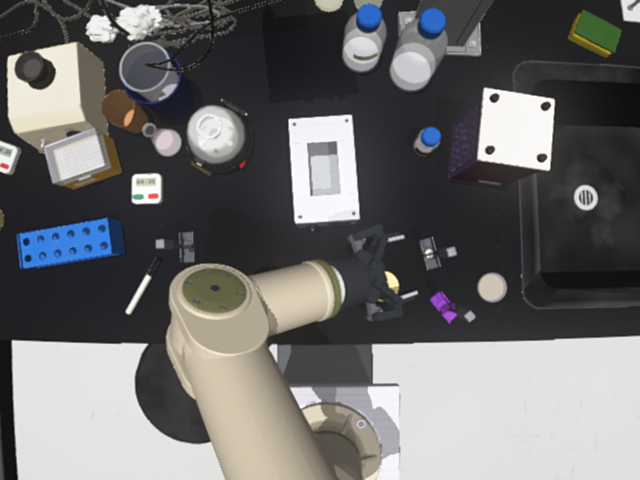

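```bash
python3 -m inch '0 0.02 0.001 0 1;0 0.02 0.001 0 1;0 0.02 0.001 0 1;0 0.02 0.001 0 1;0 0.02 0.001 0 1;0 0.0165 0.001 0 1;0 0 0 0 1' >/dev/null; python3 st.py;python3 to.py 437.5,-238,150
python3 - <<'E'
from h import *
i=[cv2.resize(imaging.capture(n)["color"][y:y+100,x:x+130],None,fx=3,fy=3) for n,x,y in(("scene",340,160),("top",370,200))]
cv2.imwrite(f"pics/3.png",np.hstack(i))
E
```

```text
10.3 [ 437.3 -240.3  149.5] [ 44.3  18.9 -61.2 127.8  75.6  78.3 -47.3] w 85.6 F [-0.3 -0.5 -0.2]
[[0.977, 0.179, -0.119], [0.215, -0.801, 0.558], [0.005, -0.571, -0.821]] tilt 55.2
tool shift [ 0.7 -2.   0.9]
```

View pics/3.png

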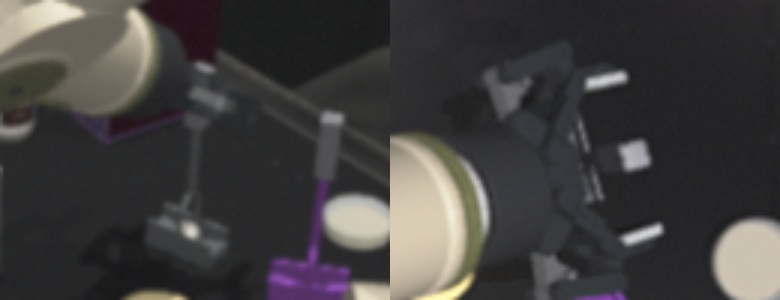

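```bash
python3 -m inch '0 0 0 0 0.6;0 0 0 0 0.4;0 0 0 0 0.25;0 0 0 0 0.15;0 0 0 0 0;0 0 0 0 0;0 0 0 0 0' 60; python3 st.py
python3 - <<'E'
from h import *
i=[cv2.resize(imaging.capture(n)["color"][y:y+100,x:x+130],None,fx=3,fy=3) for n,x,y in(("scene",340,160),("top",370,200))]
cv2.imwrite(f"pics/4.png",np.hstack(i))
E
```

```text
t: 11.1
ee_pos: [438.4, -237.4, 149.3]
orientation: [[0.976, 0.184, -0.12], [0.219, -0.8, 0.559], [0.006, -0.572, -0.82]]
wrist_force: [-0.2, 0.3, 1.1]
width: 15.1
11.1 [ 438.4 -237.4  149.3] [ 44.3  19.  -61.5 127.9  75.6  78.4 -47.5] w 15.1 F [-0.2  0.3  1.1]
[[0.976, 0.184, -0.12], [0.219, -0.8, 0.559], [0.006, -0.572, -0.82]] tilt 55.1
```

View pics/4.png

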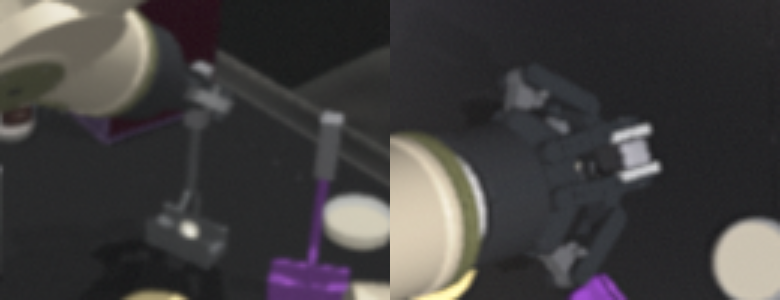

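```bash
python3 -m inch '0 -0.006 -0.008 0 0;0 -0.011 -0.016 0 0;0 -0.014 -0.0205 0 0;0 -0.014 -0.0205 0 0;0 -0.014 -0.0205 0 0;0 -0.014 -0.0205 0 0;0 -0.014 -0.0205 0 0;0 -0.011 -0.016 0 0;0 -0.006 -0.008 0 0;0 0 0 0 0' 60; python3 st.py
python3 - <<'E'
from h import *
cv2.imwrite("pics/5.png",imaging.capture("scene")["color"])
E
```

```text
t: 12.2
ee_pos: [437.8, -237.9, 334.3]
orientation: [[0.976, 0.185, -0.118], [0.22, -0.801, 0.557], [0.009, -0.57, -0.822]]
wrist_force: [0.1, -0.8, -2.1]
width: 15.0
12.2 [ 437.8 -237.9  334.3] [ 56.5 -10.6 -60.9 116.2  49.7  68.3 -11.4] w 15.0 F [ 0.1 -0.8 -2.1]
[[0.976, 0.185, -0.118], [0.22, -0.801, 0.557], [0.009, -0.57, -0.822]] tilt 55.3
```

View pics/5.png

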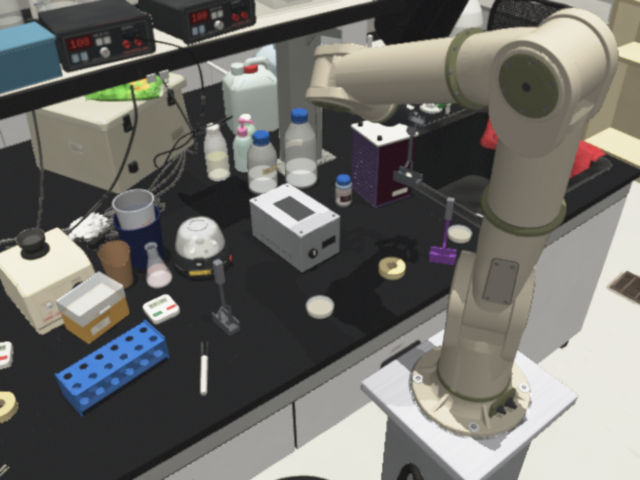

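```bash
python3 -m inch '0.0058 -0.0048 0.0034 0 0;0.0116 -0.0096 0.0068 0 0;0.0174 -0.0144 0.0102 0 0;0.0174 -0.0144 0.0102 0 0;0.0174 -0.0144 0.0102 0 0;0.0174 -0.0144 0.0102 0 0;0.0174 -0.0144 0.0102 0 0;0.0174 -0.0144 0.0102 0 0;0.0174 -0.0144 0.0102 0 0;0.0174 -0.0144 0.0102 0 0;0.0174 -0.0144 0.0102 0 0'; python3 st.py
```

```text
t: 13.35
ee_pos: [569.1, -26.7, 330.2]
orientation: [[0.976, 0.183, -0.122], [0.22, -0.799, 0.56], [0.005, -0.573, -0.82]]
wrist_force: [-0.2, 0.2, -1.1]
width: 14.9
13.35 [569.1 -26.7 330.2] [ 17.2  30.9 -65.9  90.6  72.1 112.4 -35.5] w 14.9 F [-0.2  0.2 -1.1]
[[0.976, 0.183, -0.122], [0.22, -0.799, 0.56], [0.005, -0.573, -0.82]] tilt 55.0
```

```bash
python3 -m inch '0.0174 -0.0144 0.0102 0 0;0.0116 -0.0096 0.0068 0 0;0.0058 -0.0048 0.0034 0 0;0 0 0 0 0;0 0 0 0 0'; python3 st.py;python3 - <<'E'
from h import *
for n in("scene","top"):cv2.imwrite(f"pics/6{n}.png",imaging.capture(n)["color"])
E
```

```text
t: 13.85
ee_pos: [594.5, 13.7, 331.4]
orientation: [[0.976, 0.183, -0.121], [0.219, -0.8, 0.559], [0.006, -0.572, -0.82]]
wrist_force: [0.2, -0.4, -1.4]
width: 15.5
13.85 [594.5  13.7 331.4] [  8.7  34.4 -61.3  83.9  73.5 115.1 -35.3] w 15.5 F [ 0.2 -0.4 -1.4]
[[0.976, 0.183, -0.121], [0.219, -0.8, 0.559], [0.006, -0.572, -0.82]] tilt 55.1
```

View pics/6scene.png

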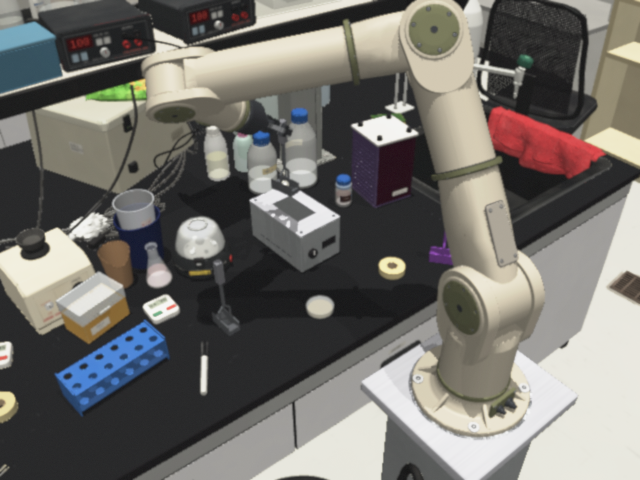

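View pics/6top.png

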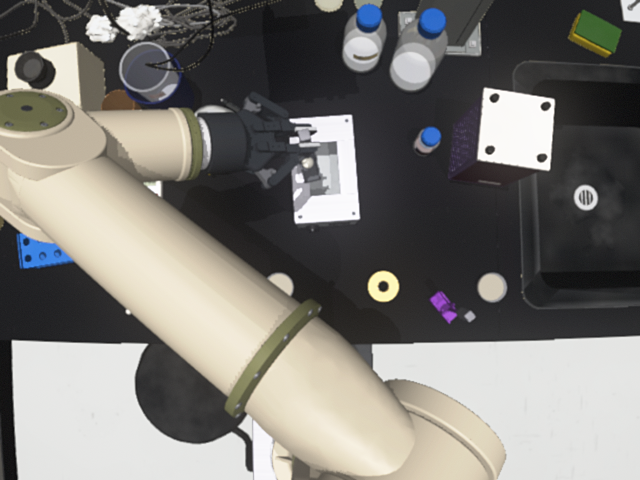

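Run:
```python
from h import *
a=cv2.imread("pics/6top.png")[110:230,265:375];b=cv2.imread("pics/6scene.png")[110:230,235:345]
cv2.imwrite("pics/7.png",cv2.resize(np.hstack([a,b]),None,fx=3.6,fy=3.6,interpolation=cv2.INTER_CUBIC))
```

```text
(no output)
```

View pics/7.png

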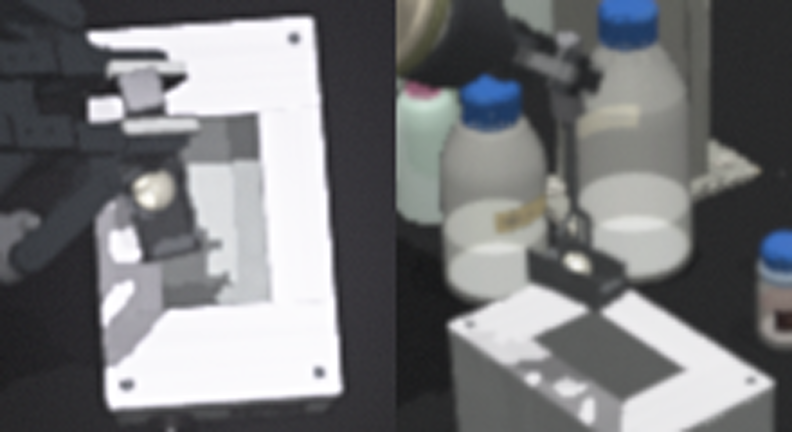

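```bash
cat > ball.py <<'E'
from h import *
s=sense();R=np.array(s['orientation']);z0=s['ee_pos'][2]-149.3
print("expected boat",(np.array(s['ee_pos'])+[-3.9,14.6*0-14.6,-149.3]).round(1))
for n in("top","scene"):
    c=imaging.capture(n);u,v=map(int,proj(c,[s['ee_pos'][0]+3.9,s['ee_pos'][1]-14.6,z0+16]))
    im=c["color"];print(n,u,v)
    m=cv2.inRange(cv2.cvtColor(im,cv2.COLOR_BGR2HSV),(10,15,120),(40,110,255))
    m2=np.zeros_like(m);m2[v-25:v+25,u-25:u+25]=m[v-25:v+25,u-25:u+25]
    k,l,st,ce=cv2.connectedComponentsWithStats(m2)
    for i in range(1,k):
        if st[i][4]>8: print(st[i],ce[i].round(1),onz(c,*ce[i],z0+16).round(1))
E
python3 ball.py
```

```text
expected boat [590.5  -1.5 182.7]
top 324 157
[302 158  11  10  65] [307.7 162.3] [590.7  27.3 198.7]
scene 292 178
[267 160  16  15 116] [274.  167.2] [671.1   4.2 198.7]
[286 180   3   6  11] [287.  182.6] [591.8  20.3 198.7]
```

```bash
sed -i "s/\[-3.9,14.6\*0-14.6,-149.3\]/[-3.9,14.6,-149.3]/; s/\[0\]+3.9,s\['ee_pos'\]\[1\]-14.6/[0]-3.9,s['ee_pos'][1]+14.6/" ball.py; python3 -m inch '0.0003 0.004 -0.0028 0 0;0.0005 0.0078 -0.0054 0 0;0.0005 0.0078 -0.0054 0 0;0.0003 0.004 -0.0028 0 0;0 0 0 0 0;0 0 0 0 0'; python3 st.py;python3 ball.py
python3 - <<'E'
from h import *
a=imaging.capture("top")["color"][110:230,265:375];b=imaging.capture("scene")["color"][110:230,235:345]
cv2.imwrite("pics/8.png",cv2.resize(np.hstack([a,b]),None,fx=3.6,fy=3.6,interpolation=cv2.INTER_CUBIC))
E
```

```text
t: 14.65
ee_pos: [602.5, -13.9, 331.9]
orientation: [[0.976, 0.183, -0.12], [0.219, -0.8, 0.559], [0.006, -0.572, -0.82]]
wrist_force: [-0.2, 0.1, -1.9]
width: 15.1
14.65 [602.5 -13.9 331.9] [ 11.9  33.5 -61.3  84.9  74.1 112.8 -33.4] w 15.1 F [-0.2  0.1 -1.9]
[[0.976, 0.183, -0.12], [0.219, -0.8, 0.559], [0.006, -0.572, -0.82]] tilt 55.1
expected boat [598.6   0.7 182.6]
top 323 157
[320 153  10  10  83] [324.5 157.3] [599.   -1.9 198.6]
scene 292 178
[267 161  18  14 139] [275.5 167.6] [667.4   2.3 198.6]
[290 175   7   6  27] [293.3 176.9] [604.   -6.7 198.6]
```

View pics/8.png

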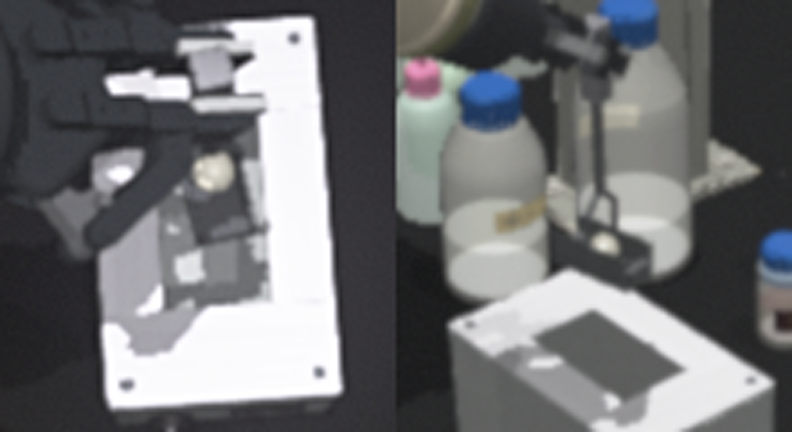

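```bash
python3 -m inch '0 0.0057 0.0082 0 0;0 0.0086 0.0123 0 0;0 0.0086 0.0123 0 0;0 0.0057 0.0082 0 0;0 0 0 0 0'; python3 st.py;python3 ball.py
python3 - <<'E'
from h import *
a=imaging.capture("top")["color"][110:230,265:375];b=imaging.capture("scene")["color"][110:230,235:345]
cv2.imwrite("pics/9.png",cv2.resize(np.hstack([a,b]),None,fx=3.6,fy=3.6,interpolation=cv2.INTER_CUBIC))
E
```

```text
t: 15.35
ee_pos: [602.4, -14.1, 279.4]
orientation: [[0.976, 0.182, -0.123], [0.22, -0.8, 0.558], [0.003, -0.572, -0.82]]
wrist_force: [0.4, -0.9, -1.6]
width: 15.2
15.35 [602.4 -14.1 279.4] [ 11.6  36.5 -60.3  88.6  74.5 110.6 -38.4] w 15.2 F [ 0.4 -0.9 -1.6]
[[0.976, 0.182, -0.123], [0.22, -0.8, 0.558], [0.003, -0.572, -0.82]] tilt 55.1
expected boat [5.985e+02 5.000e-01 1.301e+02]
top 323 164
[320 160  10  10  65] [324.4 164.4] [598.4  -2.1 146.1]
scene 292 197
[267 172   6   3  12] [268.8 172.7] [731.9 -17.3 146.1]
[290 192   8   7  32] [294.  194.8] [605.2  -7.5 146.1]
```

View pics/9.png

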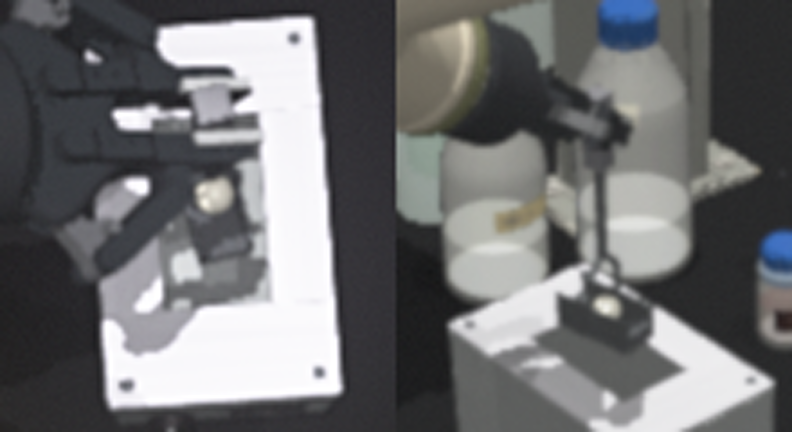

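```bash
python3 -m inch '0 0.0057 0.0082 0 0;0 0.0086 0.0123 0 0;0 0.0086 0.0123 0 0;0 0.0086 0.0123 0 0;0 0.0086 0.0123 0 0;0 0.0086 0.0123 0 0;0 0.003 0.0042 0 0;0 0 0 0 0;0 0 0 0 0'; python3 st.py
python3 - <<'E'
from h import *
a=imaging.capture("top")["color"][110:230,265:375];b=imaging.capture("scene")["color"][110:230,235:345]
cv2.imwrite("pics/10.png",cv2.resize(np.hstack([a,b]),None,fx=3.6,fy=3.6,interpolation=cv2.INTER_CUBIC))
E
```

```text
t: 16.45
ee_pos: [603.6, -13.4, 192.0]
orientation: [[0.976, 0.184, -0.12], [0.219, -0.799, 0.559], [0.007, -0.572, -0.82]]
wrist_force: [-0.8, 0.3, -1.4]
width: 15.4
16.45 [603.6 -13.4 192. ] [ 10.2  42.3 -57.8  93.   76.6 107.1 -46.7] w 15.4 F [-0.8  0.3 -1.4]
[[0.976, 0.184, -0.12], [0.219, -0.799, 0.559], [0.007, -0.572, -0.82]] tilt 55.1
```

View pics/10.png

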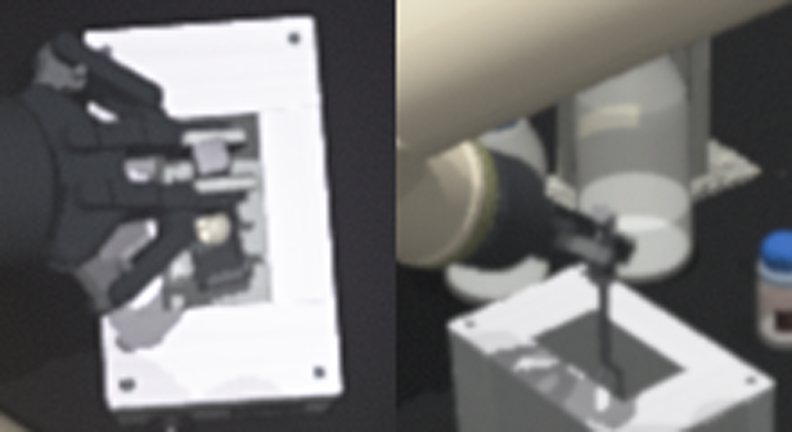

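```bash
python3 -m inch '-0.0029 0 0.0001 0.04 0;-0.0057 0 0.0002 0.08 0;-0.0057 0 0.0002 0.08 0;-0.0057 0 0.0002 0.08 0;-0.0057 0 0.0002 0.08 0;-0.0057 0 0.0002 0.08 0;-0.0057 0 0.0002 0.08 0;-0.0057 0 0.0002 0.08 0;-0.0057 0 0.0002 0.08 0;-0.0057 0 0.0002 0.08 0;0 0 0 0 0;0 0 0 0 0'; python3 st.py
python3 - <<'E'
from h import *
a=imaging.capture("top")["color"][110:230,265:375];b=imaging.capture("scene")["color"][110:230,235:345]
cv2.imwrite("pics/11.png",cv2.resize(np.hstack([a,b]),None,fx=3.6,fy=3.6,interpolation=cv2.INTER_CUBIC))
E
```

```text
t: 17.75
ee_pos: [553.4, -13.5, 176.1]
orientation: [[0.791, 0.184, 0.584], [-0.225, -0.799, 0.557], [0.569, -0.572, -0.591]]
wrist_force: [1.1, -0.0, -0.5]
width: 14.8
17.75 [553.4 -13.5 176.1] [ 10.1  38.4 -57.2 100.8  71.9 104.6 -95.5] w 14.8 F [ 1.1 -0.  -0.5]
[[0.791, 0.184, 0.584], [-0.225, -0.799, 0.557], [0.569, -0.572, -0.591]] tilt 55.1
```

View pics/11.png

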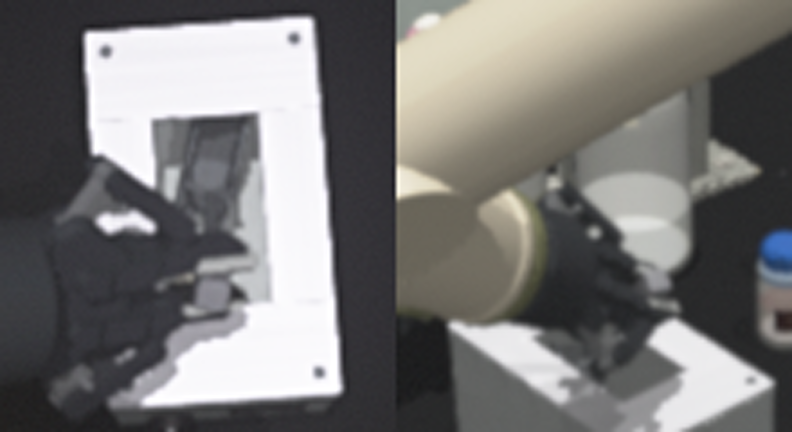

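```bash
python3 -m inch '0 0 0 0 0;0 0 0 0 0;0 0 0 0 0;0 0 0 0 0;0 0 0 0 0;0 0 0 0 0'; python3 -m inch '0.0029 0 0.0001 -0.04 0;0.0057 0 0.0002 -0.08 0;0.0057 0 0.0002 -0.08 0;0.0057 0 0.0002 -0.08 0;0.0057 0 0.0002 -0.08 0;0.0057 0 0.0002 -0.08 0;0.0057 0 0.0002 -0.08 0;0.0057 0 0.0002 -0.08 0;0.0057 0 0.0002 -0.08 0;0.0057 0 0.0002 -0.08 0;0 0 0 0 0;0 0 0 0 0'; python3 st.py
python3 - <<'E'
from h import *
a=imaging.capture("top")["color"][110:230,265:375];b=imaging.capture("scene")["color"][110:230,235:345]
cv2.imwrite("pics/12.png",cv2.resize(np.hstack([a,b]),None,fx=3.6,fy=3.6,interpolation=cv2.INTER_CUBIC))
E
```

```text
t: 18.45
ee_pos: [553.0, -13.6, 175.4]
orientation: [[0.79, 0.183, 0.585], [-0.226, -0.8, 0.556], [0.57, -0.572, -0.59]]
wrist_force: [-0.4, 0.0, -0.8]
width: 15.0
t: 19.65
ee_pos: [603.2, -13.9, 191.9]
orientation: [[0.976, 0.183, -0.118], [0.218, -0.8, 0.56], [0.008, -0.572, -0.82]]
wrist_force: [-0.7, 0.0, -0.6]
width: 14.9
19.65 [603.2 -13.9 191.9] [ 10.3  42.4 -57.9  93.1  76.6 107.2 -46.9] w 14.9 F [-0.7  0.  -0.6]
[[0.976, 0.183, -0.118], [0.218, -0.8, 0.56], [0.008, -0.572, -0.82]] tilt 55.1
```

View pics/12.png

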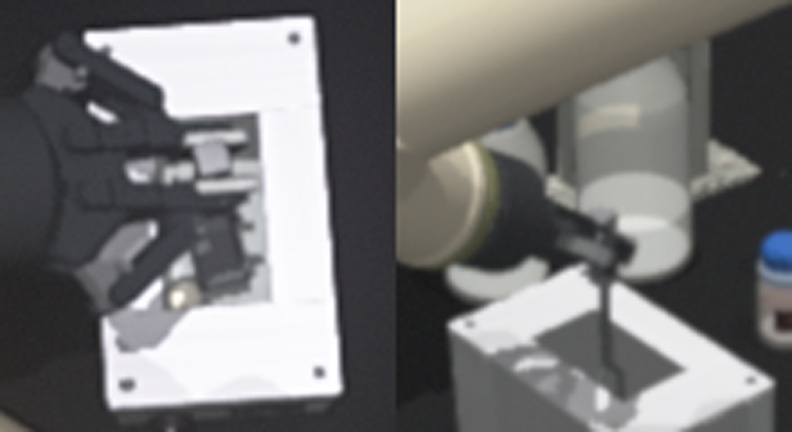

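```bash
python3 -m inch '0 -0.0057 -0.0082 0 0;0 -0.0086 -0.0123 0 0;0 -0.0086 -0.0123 0 0;0 -0.0086 -0.0123 0 0;0 -0.0086 -0.0123 0 0;0 -0.0086 -0.0123 0 0;0 -0.0086 -0.0123 0 0;0 -0.0086 -0.0123 0 0;0 -0.0086 -0.0123 0 0;0 -0.0086 -0.0123 0 0;0 0 0 0 0'; python3 st.py
python3 to.py 438.4,-237.4,334
```

```text
t: 20.85
ee_pos: [602.7, -13.5, 339.6]
orientation: [[0.976, 0.185, -0.118], [0.219, -0.799, 0.56], [0.01, -0.572, -0.82]]
wrist_force: [-0.8, 0.5, -1.5]
width: 15.0
20.85 [602.7 -13.5 339.6] [ 11.7  32.9 -61.   84.3  73.8 112.8 -32.8] w 15.0 F [-0.8  0.5 -1.5]
[[0.976, 0.185, -0.118], [0.219, -0.799, 0.56], [0.01, -0.572, -0.82]] tilt 55.1
tool shift [-209.4  151.7 -101.5]
```

```bash
python3 -m inch '-0.0095 0.0069 -0.0046 0 0;-0.019 0.0138 -0.0092 0 0;-0.019 0.0138 -0.0092 0 0;-0.019 0.0138 -0.0092 0 0;-0.019 0.0138 -0.0092 0 0;-0.019 0.0138 -0.0092 0 0;-0.019 0.0138 -0.0092 0 0;-0.019 0.0138 -0.0092 0 0;-0.019 0.0138 -0.0092 0 0;-0.019 0.0138 -0.0092 0 0;-0.019 0.0138 -0.0092 0 0;-0.0095 0.0069 -0.0046 0 0'; python3 -m inch '0 0 0 0 0;0 0 0 0 0';python3 st.py
python3 to.py 438.4,-237.4,160
python3 to.py 438.4,-237.4,149.5
```

```text
t: 22.05
ee_pos: [436.2, -239.7, 331.9]
orientation: [[0.976, 0.181, -0.119], [0.216, -0.801, 0.558], [0.006, -0.571, -0.821]]
wrist_force: [-0.5, -0.5, -0.3]
width: 14.9
t: 22.25
ee_pos: [438.5, -237.5, 332.0]
orientation: [[0.976, 0.183, -0.12], [0.219, -0.8, 0.559], [0.006, -0.571, -0.821]]
wrist_force: [0.2, 0.8, -1.0]
width: 15.0
22.25 [ 438.5 -237.5  332. ] [ 57.5 -10.4 -62.  116.2  49.8  68.4 -11.6] w 15.0 F [ 0.2  0.8 -1. ]
[[0.976, 0.183, -0.12], [0.219, -0.8, 0.559], [0.006, -0.571, -0.821]] tilt 55.1
tool shift [ -1.2  98.2 141.2]
tool shift [ -1.2 104.2 149.8]
```

```bash
python3 -m inch '0 0.0062 0.0088 0 0;0 0.0123 0.0177 0 0;0 0.0123 0.0177 0 0;0 0.0123 0.0177 0 0;0 0.0123 0.0177 0 0;0 0.0123 0.0177 0 0;0 0.0123 0.0177 0 0;0 0.0123 0.0177 0 0;0 0.0062 0.0088 0 0;0 0 0 0 0;0 0 0 0 0';python3 st.py
python3 to.py 438.4,-237.4,149.5
```

```text
t: 23.35
ee_pos: [440.5, -236.2, 159.2]
orientation: [[0.975, 0.185, -0.121], [0.221, -0.798, 0.561], [0.007, -0.573, -0.819]]
wrist_force: [-0.4, -0.5, -0.1]
width: 15.0
23.35 [ 440.5 -236.2  159.2] [ 48.   19.2 -65.7 127.2  75.5  79.7 -46. ] w 15.0 F [-0.4 -0.5 -0.1]
[[0.975, 0.185, -0.121], [0.221, -0.798, 0.561], [0.007, -0.573, -0.819]] tilt 55.0
tool shift [-2.4  6.1  7.6]
```

Down the last 10 mm gently, watching force.

```bash
python3 -m inch '0 0.0025 0.0035 0 0;0 0.0017 0.0025 0 0;0 0.0011 0.0016 0 0;0 0 0 0 0;0 0 0 0 0';python3 st.py; python3 -m inch '0 0.0003 0.0004 0 0;0 0 0 0 0;0 0 0 0 0'
```

```text
t: 23.85
ee_pos: [439.7, -237.5, 150.5]
orientation: [[0.976, 0.183, -0.12], [0.219, -0.8, 0.559], [0.007, -0.572, -0.82]]
wrist_force: [-0.3, -0.2, -1.8]
width: 14.8
23.85 [ 439.7 -237.5  150.5] [ 47.   20.7 -64.8 127.6  76.6  80.2 -47.6] w 14.8 F [-0.3 -0.2 -1.8]
[[0.976, 0.183, -0.12], [0.219, -0.8, 0.559], [0.007, -0.572, -0.82]] tilt 55.1
t: 24.15
ee_pos: [439.6, -237.4, 149.9]
orientation: [[0.976, 0.183, -0.12], [0.219, -0.8, 0.559], [0.006, -0.572, -0.82]]
wrist_force: [-0.4, 0.4, -0.7]
width: 15.2
```

```bash
python3 -m inch '0 0.0003 0.0004 0 0;0 0 0 0 0;0 0 0 0 0'; python3 -m inch '0 0.0003 0.0004 0 0;0 0 0 0 0;0 0 0 0 0'
```

```text
t: 24.45
ee_pos: [439.6, -237.4, 149.3]
orientation: [[0.976, 0.183, -0.12], [0.219, -0.8, 0.559], [0.006, -0.572, -0.82]]
wrist_force: [-1.1, -0.5, -1.6]
width: 15.0
t: 24.75
ee_pos: [439.8, -237.5, 149.3]
orientation: [[0.976, 0.184, -0.12], [0.219, -0.8, 0.558], [0.007, -0.571, -0.821]]
wrist_force: [-1.1, 1.1, 5.7]
width: 15.0
```

```bash
python3 -m inch '0 0 0 0 0.25;0 0 0 0 0.4;0 0 0 0 0.7;0 0 0 0 1;0 0 0 0 1;0 0 0 0 1;0 0 0 0 1'
python3 - <<'E'
from h import *
i=[cv2.resize(imaging.capture(n)["color"][y:y+100,x:x+130],None,fx=3,fy=3) for n,x,y in(("scene",340,160),("top",370,200))]
cv2.imwrite(f"pics/13.png",np.hstack(i))
E
```

```text
t: 25.45
ee_pos: [439.6, -237.4, 148.8]
orientation: [[0.976, 0.183, -0.12], [0.219, -0.8, 0.559], [0.006, -0.572, -0.82]]
wrist_force: [0.2, 0.6, 0.0]
width: 85.3
```

View pics/13.png

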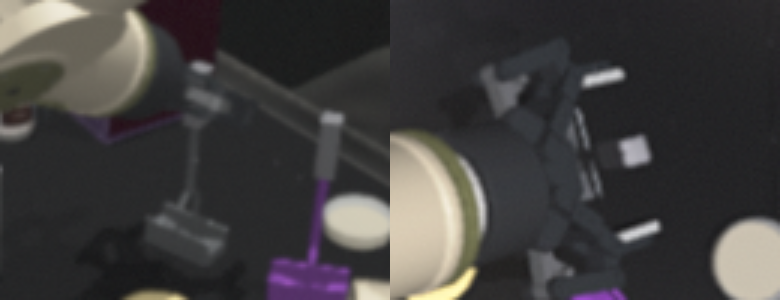

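Boat stands, empty, fingers open around the handle (top about (450,251)). Back off along the tool axis, then up.

```bash
python3 -m inch '0 -0.01 0 0 1;0 -0.02 0 0 1;0 -0.02 0 0 1;0 -0.02 0 0 1;0 -0.02 0 0 1;0 -0.02 0 0 1;0 -0.01 -0.015 0 1;0 -0.014 -0.02 0 1;0 -0.014 -0.02 0 1;0 -0.014 -0.02 0 1;0 -0.006 -0.009 0 1;0 0 0 0 1'; python3 st.py;python3 - <<'E'
from h import *
for n in("scene","top"): cv2.imwrite(f"pics/14{n}.png",imaging.capture(n)["color"])
E
```

```text
t: 26.75
ee_pos: [419.3, -149.2, 316.0]
orientation: [[0.976, 0.186, -0.117], [0.22, -0.801, 0.557], [0.009, -0.569, -0.822]]
wrist_force: [-0.2, 0.0, -0.1]
width: 85.5
26.75 [ 419.3 -149.2  316. ] [ 53.8 -10.9 -71.2 117.1  46.4  76.7 -19.8] w 85.5 F [-0.2  0.  -0.1]
[[0.976, 0.186, -0.117], [0.22, -0.801, 0.557], [0.009, -0.569, -0.822]] tilt 55.3
```

View pics/14scene.png

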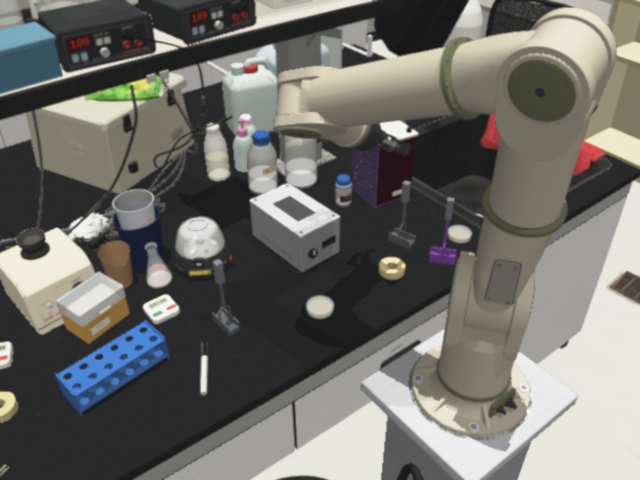

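View pics/14top.png

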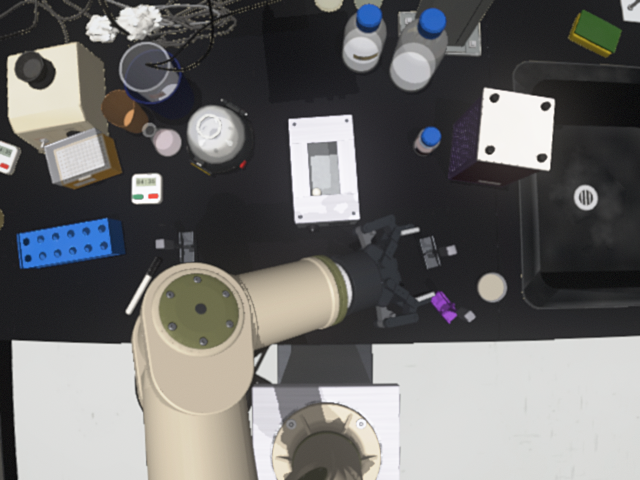

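```bash
python3 -c "
from cell import manip
print(manip.hand_in())"
```

```text
the job is handed in; nothing more can be done
None
```

The job is done and handed in at about 27 s of the 64 s allowed. The ball is in the chamber and the loaded boat, the right-hand one, stands empty and upright on the bench.

**How it was tipped:** The interface only turns the tool about its finger axis. I first leaned the tool to 55° by pushing the arm up against the joint-6 limit, then gripped the handle slantwise. The boat went level through the slot, turned about 9° to it, with roughly 9 mm clear at the sides by estimate. A turn of 0.76 rad about the finger axis then tipped it about 35° inside the chamber. I drew it out and set it down near its old place, about 277 mm from the chamber's middle.

**Last checks:**
- **Ball:** the last top picture shows it on the chamber floor at about (316, 191).
- **Boats:** the loaded boat is upright and empty. The spare boat and the purple look-alike looked unmoved.
- **Gripper:** it is open and away from everything.
- **Forces:** wrist force readings, taken at the end of each move, stayed under about 2.2 N while the boat was over or in the chamber. They peaked at 5.7 N when it was set down.

**Off or unverified:**
- I first aimed the boat about 28 mm wrong over the slot because of an offset sign error. The ball check showed this while the boat was still above the cover, and I corrected it before lowering.
- The scene camera put the ball about 5–7 mm off the top camera. I trusted the top camera.
- I judged that nothing touched the chamber or slot from the pictures and those force readings only.

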